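# Close up a seawater logger: hold its cover over the screw holes

### The arm

A 6-joint arm with a two-finger parallel gripper is mounted at the origin on the work surface. World frame = base frame: x ahead of the robot, y to its left, z up, the work surface at z = 0. Lengths are in m, angles in rad, forces in N, time in s.
With the tool pointing down it reaches from about 0.325 to 0.775 m from the base axis. Payload 5.5 kg.
Tool frame: the origin (TCP) lies midway between the tips of the shut fingers; the grasp point (between the pads) lies 19 mm behind it (pinch_z is the distance from the TCP to the grasp point, in m); z points along the fingers, y is the direction in which the jaws open and shut (so a half turn about z gives the same grasp; the last joint's range is limited). The gripper opens to 88 mm and grips with 3 to 60 N. Pads are 20 mm wide; open, the fingers measure 115 mm over their backs; the gripper's body (75 mm by 178 mm) begins 61 mm behind the grasp point.
Start: joints at [-1.176, 0.091, 1.231, -0, 1.82, -0.057], TCP at [0.262, -0.54, 0.223] pointing down, gripper open.
Joint ranges: [-2.87, 2.87], [-0.86, 2.18], [0.17, 2.46], [-1.51, 4.65], [0.06, 2.69], [-2.65, 2.65]. Speed limits (rad/s): [2.57, 2.57, 3.01, 3.14, 3.14, 3.14].

### API

Orientations are given as a 3x3 rotation matrix whose columns are the frame's x, y, z axes.
In Python, from rig import state, get_image, hand_in, spot_in, pinch_z gives the robot as it stands.
- The arm moves only by the tool apply_moves, never from a script. Its arguments are lists of equal length, an entry for each row: "jaw": the opening, from 0 (shut) to 1 (fully open); "translation": the shift along the world's x, y, z in m, a list of three; "roll": the turn about the world's z in degrees. A call has 1 to 10 rows; each row shifts and turns the commanded pose from where the row before left it; what a row does not reach is not made up. A row lasts 1/10 s, in which the tool goes at most 50 mm and 8.59 degrees, less where a joint would pass 70% of its speed; a pose out of reach is approached as far as the arm can. A call with a gripper value outside its range is refused whole. The fingers move at their own pace and stop on an object; "force" is the grip in N (left out, the last holds). Time passes only in rows, so rows that do not move let the fingers close. It gives the time, the measured TCP pose, the force and the opening at its end, in the units of the state.
- state(): the state, without advancing time (a new reading comes with each control period).
- get_image(name): name is "scene" or "top"; returns a dict with "image" (480x640x3 uint8, red, green, blue), "camera_matrix" (3x3 intrinsics, pixels), "R" (3x3) and "t" (3): a world point X has camera coordinates R X + t. Camera axes: x right, y down, z forward; pixel columns grow to the right and rows downward; lengths in m; the calibration is good to about 2 mm. A picture is of the moment at which its call begins. There is no depth.
- hand_in(): hands the job in, once; it reports no verdict.
Trained networks look in the newest picture that a camera, given by its name, has taken for a name from the list of things; names that differ only in an ending like _2 or _b are one class to them, and where a whole thing is asked for, a point or a joint stands for the part that bears it (a point fixed in the world has none). Each returns a list of dicts, best first, with "conf" (0 to 1); they miss things now and then, are a little off and sometimes report something else, mostly with a low value. They report only what shows in the picture. A call takes as long as a camera call. They do not tell look-alikes from the thing itself.
- spot_in(name, camera): "extent" ([centre column, centre row, width, height] in pixels, round what is visible of it).
The state is a dict: "clock": time; "joint_positions": joint angles; "joint_vel": joint speeds; "effort": joint torques, N m; "tool_pos": TCP position; "ee_rot": TCP orientation; "contact_force": force on the tool from outside, world axes, zero at the start; "moment": the same for the moment, N m; "gripper_width": finger opening in m.
Only numpy, scipy, OpenCV 4.12 (cv2) and the standard library are available. Lean on these libraries where they do the work, as an engineer would, in place of code of your own. Each camera call takes 0.05 s, during which the arm holds its last target. There are 200 camera calls.

### The job

Set the battery pack upright into the white cradle inside the grey logger housing and let go of it (do not drop it in). Then take the metal cover plate by its handle and hold it level about a centimetre above the housing's rim, the right way round with its three holes straight over the three threaded holes, never touching the housing with it. Finish while still holding it there, steady, so that I can start the screws; leave the jar, the screwdriver and the screw tray where they are.

Things in the scene. Friction and masses are not known exactly. Their poses are not given: they have to be found in the camera images.
- housing: Grey metal logger housing, fixed on the bench to the left or right, 156 (x) x 136 (y) x 62 mm high; origin centred under it, z up. Open-topped pocket 96 (x) x 100 (y), 54 deep, centred. Three threaded 8 mm holes in the rim, 62 up: two at (-63, +45) and (-63, -45), a single one at (63, 0). A black cable gland, 20 thick, with a cable stub, sticks out 30 mm from the +x end, 30 up.
- cradle (a point): Centre of the cradle on the pocket's floor inside the housing, 8 mm above the bench; axes as the housing's. The cradle is a frame of low white ribs, 8 high, 78 long (x) by 38 wide (y) inside; the ribs are 4 thick.
- thread0 (a point): Mouth of the threaded hole at (-63, +45) of the housing, 62 mm above the bench.
- thread1 (a point): Mouth of the threaded hole at (-63, -45) of the housing, 62 mm above the bench.
- thread2 (a point): Mouth of the single threaded hole at (63, 0) of the housing, 62 mm above the bench.
- battery_center (a point): Centre (half-way up) of the loose battery pack: light grey block 70 (x) x 30 (y) x 44 mm high with two black bands, 0.15 to 0.3 kg, upright on the bench; axes along its sides, z up. Either way round fits the cradle; seated, its centre is 30 mm above the bench and its top 10 mm below the rim.
- cover_handle (a point): Centre of the cover's handle bar, 40 mm above the plate's underside, over the plate's middle; x along the bar and the plate's length, z up. Steel bar 72 long (x), 12 wide (y), 12 high, on two posts (8 x 12) at x = -32 and +32, 56 clear between them; the gap under the bar is 29 high.
- cover_hole0 (a point): Lower mouth (on the underside) of the cover's 11 mm through hole that belongs over thread0; in the handle's axes at (-63, +45), 40 mm below the bar's centre.
- cover_hole1 (a point): Lower mouth of the cover's 11 mm hole that belongs over thread1; at (-63, -45), 40 below the bar's centre.
- cover_hole2 (a point): Lower mouth of the cover's single 11 mm hole at the +x end, which belongs over thread2; at (63, 0), 40 below the bar's centre.
- cover: The loose cover, an aluminium plate 156 (x) x 136 (y) x 5 mm thick with a bridge handle on top, 0.22 to 0.45 kg, lying flat on the bench, left or right; origin at the centre of its underside, axes as the handle's.
- battery: The battery pack itself; origin at the centre of its underside.
- jar: Bystander: closed glass sample jar, 60 diameter, 85 high (mm), standing beyond the work; origin under its centre.
- screwdriver: Bystander: screwdriver lying beyond the work on the right; about 200 mm long, under 35 mm high.
- screw_tray: Bystander: white open tray 90 x 70 x 25 high (mm) with a few screws in it, beyond the work on the left; origin under its centre.
Mind the look-alikes: they are no part of the job. Leave any orange look-alike of the housing alone.

How it is judged:
By the outcome, as a careful person would: the job done as asked, in the order asked, and still so for the second after the job is handed in, while the arm keeps its last pose, push and grip.
It also fails if it takes over 58 s, if anything falls off the work surface, if the arm or the gripper's body presses on something with over 40 N, if the wrist force passes 120 N, or if a joint passes its speed limit or range.

## Working session

There is one attempt and no reset: what is moved stays moved. The work goes in short steps, Python scripts to look and compute and a tool call to move; the robot and the scene stay as the last step left them, time stands still between calls to the robot, and variables do not carry over. Pictures are saved under pics/ and viewed, about 8 in all and at most 12, crops included, and the job is handed in when it is done.

Besides the shell and the picture viewer there is one more tool, called after "Call:" as name(argument=value, ...) on one line, values as JSON. apply_moves: Moves the arm, as the interface text tells. Its arguments: {"type":"object","properties":{"jaw":{"type":"array","items":{"type":"number"}},"translation":{"type":"array","items":{"type":"array","items":{"type":"number"}}},"roll":{"type":"array","items":{"type":"number"}},"force":{"type":"number"}},"required":["jaw","translation","roll"]}

```bash
mkdir -p pics; cat > h.py <<'E'
import numpy as np, cv2
from rig import state,get_image,hand_in,spot_in,pinch_z
def ray(c,uv,z):
    K,R,t=map(np.array,(c["camera_matrix"],c["R"],c["t"]))
    d=R.T@np.linalg.inv(K)@np.array([uv[0],uv[1],1.]); o=-R.T@t
    return o+d*(z-o[2])/d[2]
def proj(c,X):
    K,R,t=map(np.array,(c["camera_matrix"],c["R"],c["t"]))
    p=(K@(R@np.atleast_2d(X).T+t[:,None])).T
    return p[:,:2]/p[:,2:]
E
python3 - <<'E'
from h import *
for n in("scene","top"):
    c=get_image(n); cv2.imwrite(f"pics/{n}0.png",c["image"][:,:,::-1])
    print(n,np.round(-np.array(c["R"]).T@np.array(c["t"]),3))
    for k in("housing","cover","battery","cover_handle","jar"):
        print(k,[(np.round(d["extent"]).tolist(),round(d["conf"],2)) for d in spot_in(k,n)][:3])
print(state(),pinch_z)
E
```

```text
scene [ 1.174 -0.061  0.616]
housing [([186.0, 243.0, 82.0, 95.0], 0.95), ([317.0, 205.0, 98.0, 78.0], 0.62)]
cover [([444.0, 226.0, 95.0, 63.0], 0.58), ([203.0, 333.0, 128.0, 23.0], 0.51)]
battery [([334.0, 265.0, 23.0, 44.0], 0.74)]
cover_handle [([444.0, 222.0, 92.0, 65.0], 0.63)]
jar [([363.0, 326.0, 36.0, 60.0], 0.86)]
top [0.416 0.01  1.104]
housing [([347.0, 317.0, 90.0, 103.0], 0.66), ([471.0, 263.0, 87.0, 99.0], 0.6)]
cover [([216.0, 294.0, 102.0, 97.0], 0.65)]
battery [([333.0, 231.0, 22.0, 37.0], 0.66)]
cover_handle [([216.0, 296.0, 101.0, 103.0], 0.78), ([472.0, 261.0, 82.0, 96.0], 0.58)]
jar [([317.0, 159.0, 27.0, 39.0], 0.59)]
{'clock': 0.6, 'joint_positions': array([-1.17571299e+00,  9.10526247e-02,  1.23067773e+00, -1.89587961e-05,
        1.81978809e+00, -5.66836212e-02]), 'joint_vel': array([-0.00047121,  0.00081781, -0.00089517, -0.00039395,  0.00053503,
       -0.00233565]), 'effort': array([-5.14263647e-04, -4.45873475e+01, -4.06277812e+01,  6.97167101e-02,
        1.93406915e-02, -7.69487354e-07]), 'tool_pos': array([ 0.26194315, -0.53982511,  0.22267218]), 'ee_rot': array([[ 8.99679170e-01,  4.36551706e-01,  1.16052654e-05],
       [ 4.36551705e-01, -8.99679167e-01, -7.55689943e-05],
       [-2.25487579e-05,  7.30541485e-05, -9.99999997e-01]]), 'contact_force': array([-0.35375791, -0.87737835,  0.19347656]), 'moment': array([-0.00192656, -0.03389656,  0.04029052]), 'gripper_width': 0.08765666544550195} 0.0187
```

View pics/top0.png

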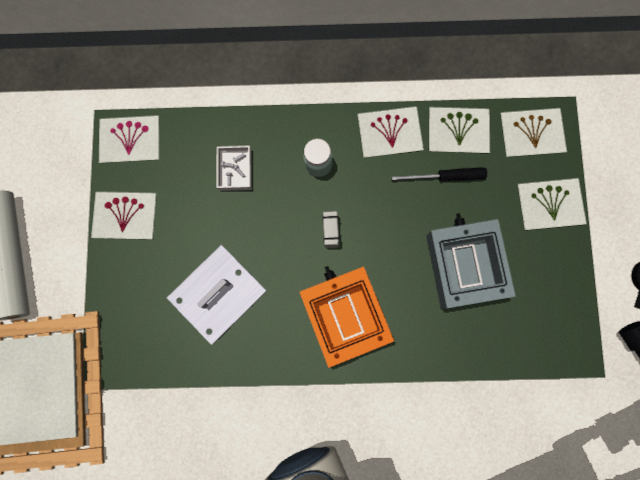

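View pics/scene0.png

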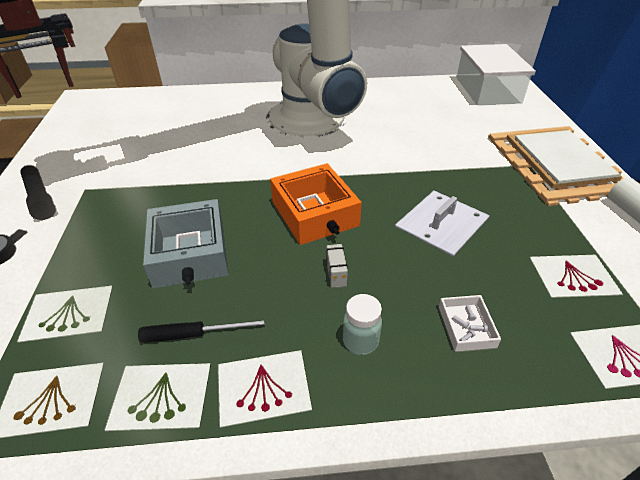

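The scene shows one grey housing and one orange look-alike. In the top view, the grey housing is at (471,263) with its gland up, and the orange one is at (347,317). The cover is at (216,294) with its single hole up and to the right at (239,272). The battery is at (333,230), near the white jar at (317,157). I choose the grey housing at (471,263) and check it in a close crop.

```bash
python3 - <<'E'
import cv2,numpy as np
t=cv2.imread("pics/top0.png");s=cv2.imread("pics/scene0.png")
def crop(im,x,y,w,h,W,H):
    o=cv2.resize(im[y:y+h,x:x+w],(W,H),interpolation=cv2.INTER_CUBIC); k=W/w
    for u in range(x//10*10+10,x+w,10):
        cv2.putText(o,str(u),(int((u+.5-x)*k)-8,8),0,.3,(0,255,255),1); cv2.line(o,(int((u+.5-x)*k),10),(int((u+.5-x)*k),14),(0,255,255),1)
    for v in range(y//10*10+10,y+h,10):
        cv2.putText(o,str(v),(0,int((v+.5-y)*k)+3),0,.3,(0,255,255),1); cv2.line(o,(20,int((v+.5-y)*k)),(24,int((v+.5-y)*k)),(0,255,255),1)
    return o
a=crop(t,420,208,100,107,400,428);b=crop(t,163,240,107,107,400,400)
c=crop(t,310,200,50,60,250,300)
o=np.zeros((600,800,3),np.uint8);o[:428,:400]=a;o[:400,400:]=b
o[428:600,0:]=0
d=crop(s,320,235,40,60,120,180)[:172]
o[428:600,0:120]=d
d=crop(t,315,205,36,50,144,200)
o[400:600,400:544]=d
d=crop(s,390,185,110,75,250,170);o[428:598,130:380]=d
cv2.imwrite("pics/c1.png",o)
E
```

```text
(no output)
```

View pics/c1.png

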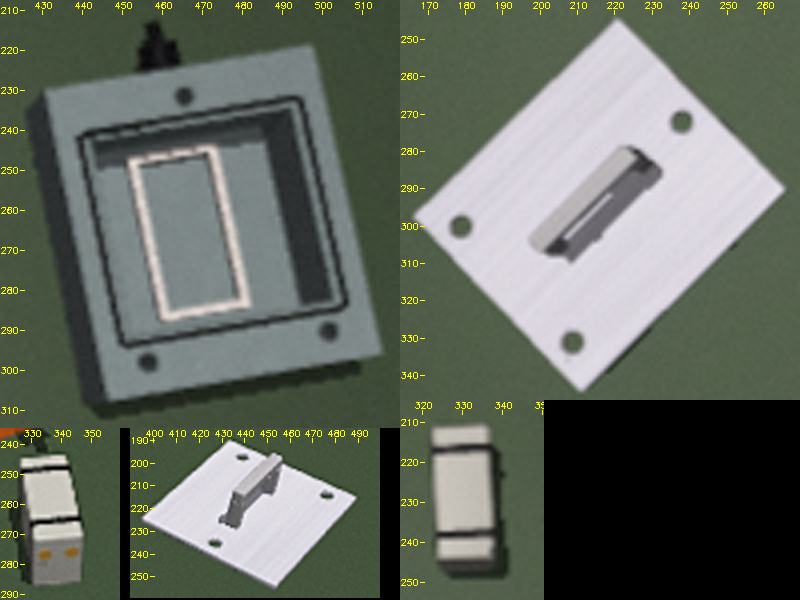

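```bash
cat > fit.py <<'E'
from h import *
from scipy.optimize import least_squares
def fit(obs,p0,f=None):
    # obs: list of (cam, local pts Nx3, pixels Nx2); pose x,y,yaw
    def W(p,L):
        L=np.array(L,float); c,s=np.cos(p[2]),np.sin(p[2])
        return np.c_[p[0]+c*L[:,0]-s*L[:,1],p[1]+s*L[:,0]+c*L[:,1],L[:,2]]
    fun=lambda p:np.concatenate([(proj(c,W(p,L))-np.array(q)).ravel() for c,L,q in obs])
    r=least_squares(fun,p0,loss="soft_l1"); return r.x,np.abs(r.fun).reshape(-1,2)
E
python3 - <<'E'
from fit import *
T=get_image("top");S=get_image("scene")
H=[[.063,0],[-.063,.045],[-.063,-.045],[.078,.068],[.078,-.068],[-.078,-.068],[-.078,.068]]
z=lambda L,h:[[*l,h] for l in L]
pr=lambda n,r:print(n,np.round(r[0][:2],4),np.round(np.degrees(r[0][2]),1),np.round(r[1],1).tolist())
hp=np.array([[465.5,231.5],[456.5,298],[501.8,290.3],[431,230.5],[498,219.5],[515,296],[446.7,308]])-.4
pr("housing",fit([(T,z(H,.062),hp)],[.4,-.2,.2]))
cp=np.array([[238.4,272.4],[179,300.5],[209,331.5],[221,245],[265.7,290],[211.4,344.6],[166.5,297.5]])-.4
cs=np.array([[427.4,235.7],[476.8,214],[439.3,197.8]])-.4
pr("cover top",fit([(T,z(H,.005),cp)],[.4,.2,-.8]))
pr("cover both",fit([(T,z(H,.005),cp),(S,z(H[:3],.005),cs)],[.4,.2,-.8]))
B=[[.035,.015],[.035,-.015],[-.035,-.015],[-.035,.015]]
bp=np.array([[323,212],[337,211],[338.5,244.2],[324.5,244.8]])-.4
r=fit([(T,z(B,.044),bp)],[.42,0,0]);pr("batt",r)
print(proj(S,[[*r[0][:2],.022]]), spot_in("battery","scene")[0])
E
```

```text
housing [ 0.5329 -0.2624] 8.2 [[0.4, 0.3], [0.1, 0.3], [0.0, 0.2], [0.2, 0.3], [0.3, 0.6], [0.1, 0.2], [0.1, 0.1]]
cover top [0.4884 0.2561] -46.1 [[0.2, 0.0], [0.2, 0.1], [0.0, 0.1], [0.0, 0.3], [0.4, 0.2], [0.1, 0.2], [0.1, 0.2]]
cover both [0.4882 0.2559] -46.0 [[0.2, 0.0], [0.3, 0.0], [0.1, 0.0], [0.0, 0.3], [0.5, 0.2], [0.1, 0.2], [0.0, 0.4], [0.3, 0.0], [0.1, 0.8], [0.4, 0.0]]
batt [0.6138 0.0154] 1.2 [[0.4, 0.6], [0.3, 0.3], [0.5, 0.3], [0.4, 0.4]]
[[336.3515205  265.09186121]] {'extent': [335.9, 265.1, 20.5, 42.5], 'conf': 0.66}
```

Call:
apply_moves(jaw=[0.75,0.75,0.75,0.75,0.75,0.75,0.75,0.75,0.75,0.75], translation=[[0.0176,0.0278,0],[0.0176,0.0278,0],[0.0176,0.0278,0],[0.0176,0.0278,0],[0.0176,0.0278,0],[0.0176,0.0278,0],[0.0176,0.0278,0],[0.0176,0.0278,0],[0.0176,0.0278,0],[0.0176,0.0278,0]], roll=[-1.24,-1.24,-1.24,-1.24,-1.24,-1.24,-1.24,-1.24,-1.24,-1.24], force=30)

```text
clock: 1.75
tool_pos: [0.4385, -0.2606, 0.2228]
ee_rot: [[0.973, 0.232, 0.0], [0.232, -0.973, -0.0], [0.0, 0.0, -1.0]]
contact_force: [0.2, 0.3, -0.2]
gripper_width: 0.0656
```

Call:
apply_moves(jaw=[0.75,0.75,0.75,0.75,0.75,0.75,0.75,0.75,0.75,0.75], translation=[[0.0176,0.0277,-0.013],[0.0176,0.0277,-0.013],[0.0176,0.0277,-0.013],[0.0176,0.0277,-0.013],[0.0176,0.0277,-0.013],[0.0176,0.0277,-0.013],[0.0176,0.0277,-0.013],[0.0176,0.0277,-0.013],[0.0176,0.0277,0],[0.0176,0.0277,0]], roll=[-1.24,-1.24,-1.24,-1.24,-1.24,-1.24,-1.24,-1.24,-1.24,-1.24])

```text
clock: 2.75
tool_pos: [0.6142, 0.0165, 0.1178]
ee_rot: [[1.0, 0.018, -0.001], [0.018, -1.0, -0.0], [-0.001, -0.0, -1.0]]
contact_force: [0.2, -0.6, -0.8]
gripper_width: 0.0659
```

Call:
apply_moves(jaw=[0.75], translation=[[0,0,0]], roll=[0])

```text
clock: 2.85
tool_pos: [0.615, 0.0185, 0.118]
ee_rot: [[1.0, 0.022, -0.0], [0.022, -1.0, 0.001], [-0.0, -0.001, -1.0]]
contact_force: [0.4, 0.0, 0.6]
gripper_width: 0.0657
```

```bash
python3 - <<'E'
from h import *
s=state();print(s["clock"],s["tool_pos"],np.degrees(np.arctan2(s["ee_rot"][1,0],s["ee_rot"][0,0])),s["joint_positions"])
o=np.zeros((600,800,3),np.uint8)
for n,(x,y,w,h),X in(("scene",(280,190,100,150),0),("top",(280,160,100,150),400)):
    c=get_image(n);im=c["image"][:,:,::-1].copy()
    p=s["tool_pos"]; q=proj(c,[p]); print(n,q)
    o[:,X:X+400]=cv2.resize(im[y:y+h,x:x+w],(400,600),interpolation=cv2.INTER_CUBIC)
cv2.imwrite("pics/c2.png",o)
E
```

```text
2.85 [0.61495376 0.01851899 0.11795219] 1.278427689430821 [-2.59300762e-02  1.36301393e-01  1.36706444e+00  1.31052662e-03
  1.63857524e+00  1.52264220e+00]
scene [[339.4847565  226.18983382]]
top [[328.2984382  219.77096846]]
```

View pics/c2.png

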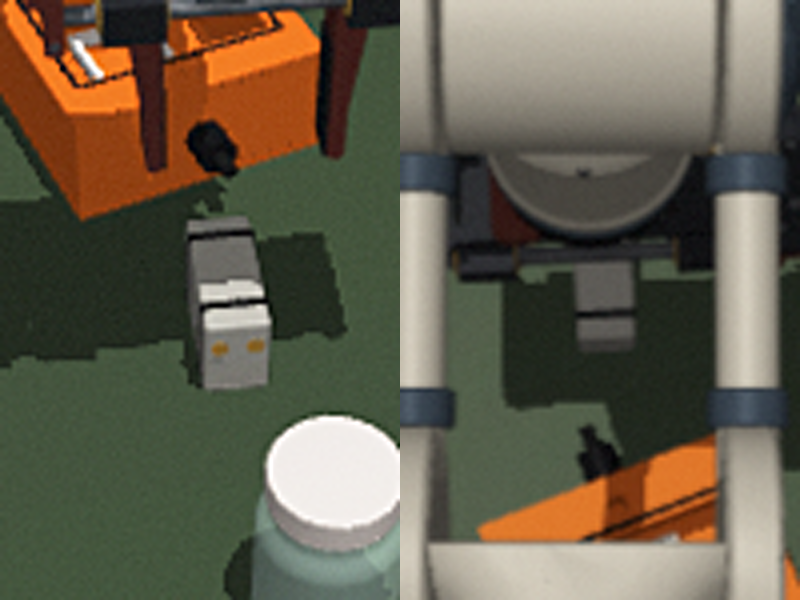

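The fingers stand over the battery, at scene pixels about (318,232) and (364,230), with the battery between and below them at (337,265). Descending now.

Call:
apply_moves(jaw=[0.75,0.75,0.75,0.75,0.75,0.75,0.75,0.75,0.75,0.75], translation=[[0,0,-0.012],[0,0,-0.012],[0,0,-0.012],[0,0,-0.012],[0,0,-0.012],[0,0,-0.012],[0,0,-0.012],[0,0,-0.01],[0,0,-0.008],[0,0,0]], roll=[0,0,0,0,0,0,0,0,0,0])

```text
clock: 3.95
tool_pos: [0.6131, 0.0153, 0.0149]
ee_rot: [[1.0, 0.019, -0.003], [0.019, -1.0, 0.0], [-0.003, -0.0, -1.0]]
contact_force: [0.2, -0.3, 1.1]
gripper_width: 0.0657
```

Call:
apply_moves(jaw=[0.3,0.3,0.2,0.2,0.2,0.2,0.2,0.2], translation=[[0,0,0],[0,0,0],[0,0,0],[0,0,0],[0,0,0],[0,0,0],[0,0,0],[0,0,0]], roll=[0,0,0,0,0,0,0,0])

```text
clock: 4.75
tool_pos: [0.6142, 0.0151, 0.017]
ee_rot: [[1.0, 0.019, 0.001], [0.019, -1.0, -0.0], [0.001, 0.0, -1.0]]
contact_force: [-0.3, -0.7, 2.6]
gripper_width: 0.03
```

Call:
apply_moves(jaw=[0.2,0.2,0.2,0.2,0.2,0.2,0.2,0.2], translation=[[0,0,0.01],[0,0,0.02],[0,0,0.02],[0,0,0.02],[0,0,0.02],[0,0,0.02],[0,0,0.02],[0,0,0]], roll=[0,0,0,0,0,0,0,0])

```text
clock: 5.55
tool_pos: [0.6152, 0.0153, 0.1503]
ee_rot: [[1.0, 0.019, 0.005], [0.019, -1.0, -0.0], [0.005, 0.0, -1.0]]
contact_force: [0.4, -0.3, -2.7]
gripper_width: 0.0296
```

Call:
apply_moves(jaw=[0.2,0.2,0.2,0.2,0.2,0.2,0.2,0.2,0.2,0.2], translation=[[-0.004,-0.014,0],[-0.009,-0.031,0],[-0.009,-0.031,0],[-0.009,-0.031,0],[-0.009,-0.031,0],[-0.009,-0.031,0],[-0.009,-0.031,0],[-0.009,-0.031,0],[-0.009,-0.031,0],[-0.005,-0.0155,0]], roll=[0.7,0.7,0.7,0.7,0.7,0.7,0.7,0.7,0.7,0.8])

```text
clock: 6.55
tool_pos: [0.5314, -0.2644, 0.1447]
ee_rot: [[0.99, 0.141, -0.002], [0.141, -0.99, 0.001], [-0.002, -0.001, -1.0]]
contact_force: [-0.1, 0.8, -2.7]
gripper_width: 0.0298
```

Call:
apply_moves(jaw=[0.2,0.2,0.2,0.2,0.2], translation=[[0,0,-0.015],[0,0,-0.02],[0,0,-0.01],[0,0,0],[0,0,0]], roll=[0,0,0,0,0])

```text
clock: 7.05
tool_pos: [0.533, -0.2615, 0.1012]
ee_rot: [[0.99, 0.143, -0.001], [0.143, -0.99, 0.001], [-0.001, -0.001, -1.0]]
contact_force: [0.3, -0.2, -2.9]
gripper_width: 0.0298
```

```bash
python3 - <<'E'
from h import *
s=state();y=np.arctan2(s["ee_rot"][1,0],s["ee_rot"][0,0]);print(s["clock"],s["tool_pos"],np.degrees(y))
o=np.zeros((600,800,3),np.uint8)
hx=np.array([.5329,-.2624]);hy=np.radians(8.2)
def box(p,y,a,b,z):
    c,sn=np.cos(y),np.sin(y)
    return [[p[0]+c*u-sn*v,p[1]+sn*u+c*v,z] for u,v in((a,b),(a,-b),(-a,-b),(-a,b))]
for n,(x,yy,w,h),X in(("scene",(130,150,120,180),0),("top",(410,190,120,180),400)):
    c=get_image(n);im=cv2.resize(c["image"][yy:yy+h,x:x+w,::-1],(400,600),interpolation=cv2.INTER_CUBIC)
    for B,col in((box(hx,hy,.039,.019,.016),(0,255,0)),(box(hx,hy,.078,.068,.062),(255,0,255)),(box(s["tool_pos"],y,.035,.015,s["tool_pos"][2]-.017+.044),(0,255,255)),(box(s["tool_pos"],y,.035,.015,s["tool_pos"][2]-.017),(0,0,255))):
        q=((proj(c,B)+.5-[x,yy])*400/w).astype(np.int32); cv2.polylines(im,[q],True,col,1)
    o[:,X:X+400]=im
cv2.imwrite("pics/c3.png",o)
E
```

```text
7.05 [ 0.53299345 -0.26154327  0.10120323] 8.23053949121159
```

View pics/c3.png

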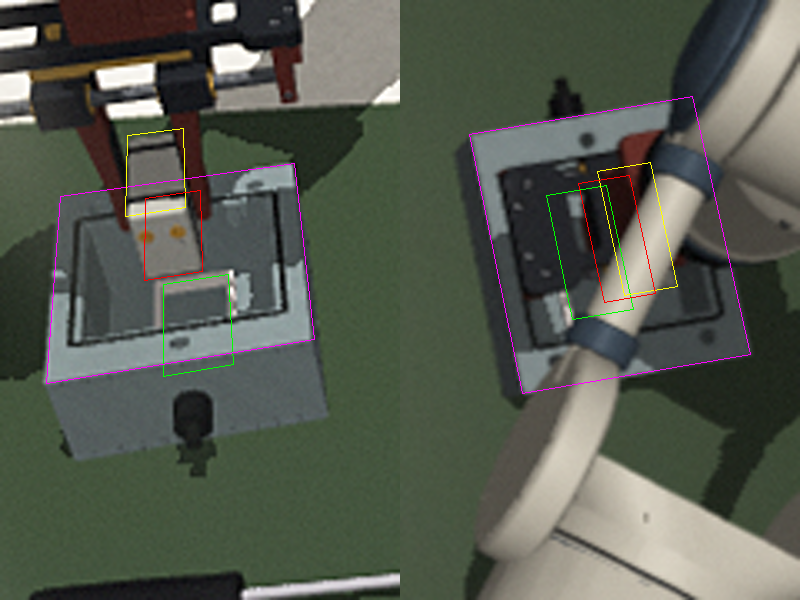

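The overlays agree within about 1 px: rim corners on the grey housing, and battery top near edge at about (160,210) in the crop. Lowering it into the cradle.

Call:
apply_moves(jaw=[0.2,0.2,0.2,0.2,0.2,0.2,0.2,0.2,0.2,0.2], translation=[[0,0,-0.008],[0,0,-0.01],[0,0,-0.01],[0,0,-0.01],[0,0,-0.01],[0,0,-0.008],[0,0,-0.006],[0,0,-0.004],[0,0,0],[0,0,0]], roll=[0,0,0,0,0,0,0,0,0,0])

```text
clock: 8.15
tool_pos: [0.5332, -0.2624, 0.036]
ee_rot: [[0.99, 0.142, 0.001], [0.142, -0.99, -0.0], [0.0, 0.0, -1.0]]
contact_force: [0.6, -0.1, -2.1]
gripper_width: 0.03
```

Call:
apply_moves(jaw=[0.2,0.2,0.2,0.2,0.2,0.2], translation=[[0,0,-0.002],[0,0,-0.002],[0,0,-0.002],[0,0,-0.001],[0,0,0],[0,0,0]], roll=[0,0,0,0,0,0])

```text
clock: 8.75
tool_pos: [0.533, -0.2623, 0.0286]
ee_rot: [[0.99, 0.142, 0.0], [0.142, -0.99, -0.0], [0.0, 0.0, -1.0]]
contact_force: [0.1, 0.5, -2.2]
gripper_width: 0.0297
```

Call:
apply_moves(jaw=[0.2,0.2,0.2,0.2,0.2,0.2], translation=[[0,0,-0.001],[0,0,-0.001],[0,0,-0.001],[0,0,-0.0005],[0,0,0],[0,0,0]], roll=[0,0,0,0,0,0])

```text
clock: 9.35
tool_pos: [0.533, -0.2623, 0.0251]
ee_rot: [[0.99, 0.142, 0.0], [0.142, -0.99, -0.0], [0.0, 0.0, -1.0]]
contact_force: [0.2, 0.2, -2.6]
gripper_width: 0.0301
```

Call:
apply_moves(jaw=[0.2,0.2,0.2,0.2], translation=[[0,0,-0.0005],[0,0,-0.0005],[0,0,0],[0,0,0]], roll=[0,0,0,0])

```text
clock: 9.75
tool_pos: [0.533, -0.2624, 0.025]
ee_rot: [[0.99, 0.142, 0.0], [0.142, -0.99, -0.0], [0.0, 0.0, -1.0]]
contact_force: [-3.9, 2.5, 5.6]
gripper_width: 0.0297
```

Contact at the expected depth, so it is seated. Releasing and rising.

Call:
apply_moves(jaw=[0.36,0.4,0.45,0.5,0.55,0.55,0.55], translation=[[0,0,0],[0,0,0],[0,0,0],[0,0,0],[0,0,0],[0,0,0],[0,0,0]], roll=[0,0,0,0,0,0,0])

```text
clock: 10.45
tool_pos: [0.533, -0.2623, 0.0241]
ee_rot: [[0.99, 0.142, -0.0], [0.142, -0.99, 0.0], [-0.0, -0.0, -1.0]]
contact_force: [-0.3, 1.2, -0.8]
gripper_width: 0.0483
```

Call:
apply_moves(jaw=[0.55,0.55,0.55,0.55,0.55,0.55,0.55,0.55,0.55,0.55], translation=[[0,0,0.005],[0,0,0.01],[0,0,0.015],[0,0,0.02],[0,0,0.02],[0,0,0.02],[0,0,0.02],[0,0,0.02],[0,0,0.02],[0,0,0.01]], roll=[0,0,0,0,0,0,0,0,0,0])

```text
clock: 11.45
tool_pos: [0.5337, -0.2627, 0.1882]
ee_rot: [[0.99, 0.142, 0.004], [0.142, -0.99, -0.002], [0.004, 0.003, -1.0]]
contact_force: [0.2, 0.0, 0.7]
gripper_width: 0.0484
```

Call:
apply_moves(jaw=[0.55,0.55,0.55,0.55,0.55,0.55,0.55,0.55,0.55,0.55], translation=[[-0.0022,0.0259,0],[-0.0022,0.0259,0],[-0.0022,0.0259,0],[-0.0022,0.0259,0],[-0.0022,0.0259,0],[-0.0022,0.0259,0],[-0.0022,0.0259,0],[-0.0022,0.0259,0],[-0.0022,0.0259,0],[-0.0022,0.0259,0]], roll=[6.29,6.29,6.29,6.29,6.29,6.29,6.29,6.29,6.29,6.29])

```text
clock: 12.45
tool_pos: [0.5107, -0.0023, 0.1847]
ee_rot: [[0.32, 0.947, 0.001], [0.947, -0.32, -0.0], [0.0, 0.001, -1.0]]
contact_force: [0.7, -0.6, 0.8]
gripper_width: 0.0483
```

Call:
apply_moves(jaw=[0.55,0.55,0.55,0.55,0.55,0.55,0.55,0.55,0.55,0.55], translation=[[-0.0022,0.0259,0],[-0.0022,0.0259,0],[-0.0022,0.0259,0],[-0.0022,0.0259,0],[-0.0022,0.0259,0],[-0.0022,0.0259,0],[-0.0022,0.0259,0],[-0.0022,0.0259,0],[-0.0022,0.0259,0],[-0.0022,0.0259,0]], roll=[6.29,6.29,6.29,6.29,6.29,6.29,6.29,6.29,6.29,6.29])

```text
clock: 13.45
tool_pos: [0.4887, 0.2568, 0.1847]
ee_rot: [[-0.698, 0.716, 0.001], [0.716, 0.698, 0.0], [-0.0, 0.0, -1.0]]
contact_force: [0.3, -0.1, 0.4]
gripper_width: 0.0482
```

Call:
apply_moves(jaw=[0.55,0.55,0.55,0.55,0.55], translation=[[0,0,-0.02],[0,0,-0.03],[0,0,-0.03],[0,0,-0.01],[0,0,0]], roll=[0,0,0,0,0])

```text
clock: 13.95
tool_pos: [0.488, 0.2553, 0.0927]
ee_rot: [[-0.694, 0.72, -0.003], [0.72, 0.694, -0.001], [0.001, -0.003, -1.0]]
contact_force: [0.2, -0.5, 0.4]
gripper_width: 0.0481
```

```bash
python3 - <<'E'
from h import *
s=state();y=np.arctan2(s["ee_rot"][1,0],s["ee_rot"][0,0]);print(s["clock"],s["tool_pos"],np.degrees(y),s["joint_positions"])
o=np.zeros((600,800,3),np.uint8)
for n,(x,yy,w,h),X in(("scene",(370,140,120,180),0),("top",(430,190,120,180),400)):
    c=get_image(n);im=cv2.resize(c["image"][yy:yy+h,x:x+w,::-1],(400,600),interpolation=cv2.INTER_CUBIC)
    p=np.array([.4882,.2559]);a=np.radians(-46);e=np.array([np.cos(a),np.sin(a)]);L=[[*(p+e*.036),.046],[*(p-e*.036),.046]]
    q=((proj(c,L)+.5-[x,yy])*400/w).astype(np.int32);cv2.line(im,tuple(map(int,q[0])),tuple(map(int,q[1])),(0,255,255),1)
    q=((proj(c,[s["tool_pos"],s["tool_pos"]*[1,1,0]+[0,0,.046]])+.5-[x,yy])*400/w).astype(np.int32);cv2.line(im,tuple(map(int,q[0])),tuple(map(int,q[1])),(0,0,255),1)
    o[:,X:X+400]=im
cv2.imwrite("pics/c4.png",o)
E
```

```text
13.95 [0.48803771 0.25526886 0.09273211] 133.98544816502903 [ 4.20138435e-01 -2.46178943e-02  1.57880867e+00  1.31569199e-05
  1.59068005e+00 -3.47553955e-01]
```

View pics/c4.png

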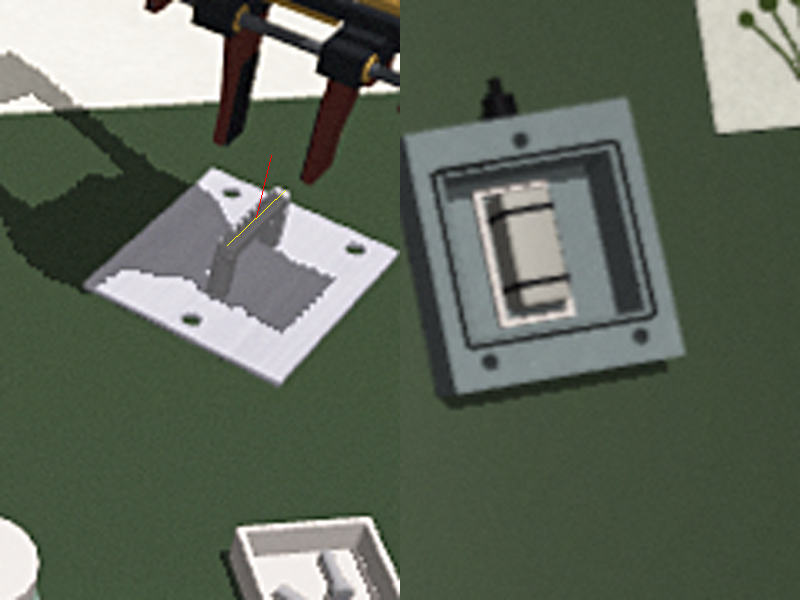

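The battery sits upright inside the white ribs, at crop (530,250). The handle lies straight under the TCP, so I take it.

Call:
apply_moves(jaw=[0.55,0.55,0.55,0.55,0.55,0.55,0.55,0.55,0.55,0.55], translation=[[0,0,-0.008],[0,0,-0.01],[0,0,-0.01],[0,0,-0.01],[0,0,-0.01],[0,0,-0.01],[0,0,-0.008],[0,0,-0.006],[0,0,0],[0,0,0]], roll=[0,0,0,0,0,0,0,0,0,0])

```text
clock: 15.05
tool_pos: [0.4891, 0.2557, 0.0223]
ee_rot: [[-0.694, 0.72, 0.0], [0.72, 0.694, 0.0], [-0.0, 0.0, -1.0]]
contact_force: [-0.1, 1.0, 0.8]
gripper_width: 0.0483
```

Call:
apply_moves(jaw=[0.3,0.2,0.1,0,0,0,0,0,0,0], translation=[[0,0,0],[0,0,0],[0,0,0],[0,0,0],[0,0,0],[0,0,0],[0,0,0],[0,0,0],[0,0,0],[0,0,0]], roll=[0,0,0,0,0,0,0,0,0,0], force=50)

```text
clock: 16.05
tool_pos: [0.4888, 0.2555, 0.0222]
ee_rot: [[-0.694, 0.72, -0.0], [0.72, 0.694, -0.0], [-0.0, -0.001, -1.0]]
contact_force: [-4.9, -2.7, 4.0]
gripper_width: 0.0112
```

Call:
apply_moves(jaw=[0,0,0,0,0,0,0,0,0,0], translation=[[0,0,0.005],[0,0,0.01],[0,0,0.015],[0,0,0.02],[0,0,0.02],[0,0,0.02],[0,0,0.02],[0,0,0.01],[0,0,0],[0,0,0]], roll=[0,0,0,0,0,0,0,0,0,0])

```text
clock: 17.05
tool_pos: [0.4889, 0.2557, 0.1417]
ee_rot: [[-0.695, 0.719, -0.0], [0.719, 0.695, -0.0], [0.0, -0.0, -1.0]]
contact_force: [0.2, 0.3, -3.9]
gripper_width: 0.0113
```

Call:
apply_moves(jaw=[0,0,0,0,0,0,0,0,0,0], translation=[[0.0005,-0.005,0],[0.001,-0.013,0],[0.0015,-0.02,0],[0.002,-0.022,0],[0.002,-0.022,0],[0.002,-0.022,0],[0.002,-0.022,0],[0.002,-0.022,0],[0.002,-0.022,0],[0.002,-0.022,0]], roll=[1,2,2,2,2,2,2,2,2,2])

```text
clock: 18.05
tool_pos: [0.5053, 0.0624, 0.1408]
ee_rot: [[-0.892, 0.452, -0.002], [0.452, 0.892, -0.0], [0.002, -0.001, -1.0]]
contact_force: [0.7, 0.1, -2.8]
gripper_width: 0.0115
```

Call:
apply_moves(jaw=[0,0,0,0,0,0,0,0,0,0], translation=[[0.002,-0.022,0],[0.002,-0.022,0],[0.002,-0.022,0],[0.002,-0.022,0],[0.002,-0.022,0],[0.002,-0.022,0],[0.002,-0.022,0],[0.002,-0.022,0],[0.002,-0.022,0],[0.002,-0.022,0]], roll=[2,2,2,2,2,2,2,2,2,2])

```text
clock: 19.05
tool_pos: [0.5252, -0.1573, 0.1407]
ee_rot: [[-0.993, 0.12, -0.002], [0.12, 0.993, 0.001], [0.002, 0.0, -1.0]]
contact_force: [0.0, 0.4, -3.5]
gripper_width: 0.0113
```

Call:
apply_moves(jaw=[0,0,0,0,0,0,0,0,0,0], translation=[[0.002,-0.022,0],[0.002,-0.022,0],[0.002,-0.022,0],[0.001,-0.018,0],[0,-0.014,0],[0,-0.008,0],[0,0,0],[0,0,0],[0,0,0],[0,0,0]], roll=[2,2,2,2,2,2,2,1.2,0,0])

```text
clock: 20.05
tool_pos: [0.5327, -0.2621, 0.1417]
ee_rot: [[-0.99, -0.142, -0.001], [-0.142, 0.99, 0.0], [0.001, 0.0, -1.0]]
contact_force: [-0.4, 0.3, -3.1]
gripper_width: 0.0118
```

```bash
cat > look.py <<'E'
from h import *
import sys
s=state();y=np.arctan2(s["ee_rot"][1,0],s["ee_rot"][0,0])+np.pi;P=s["tool_pos"];print(s["clock"],np.round(P,4),np.degrees(y),s["joint_positions"],s["contact_force"])
o=np.zeros((600,800,3),np.uint8)
zu=P[2]-.0222
H=np.array([[.063,0],[-.063,.045],[-.063,-.045],[.078,.068],[.078,-.068],[-.078,-.068],[-.078,.068]])
def w(p,a,z): return np.c_[H@np.array([[np.cos(a),np.sin(a)],[-np.sin(a),np.cos(a)]])+p,np.full(7,z)]
for n,(x,yy,ww,h),X in(("scene",(120,120,120,180),0),("top",(415,180,120,180),400)):
    c=get_image(n);im=cv2.resize(c["image"][yy:yy+h,x:x+ww,::-1],(400,600),interpolation=cv2.INTER_CUBIC)
    for W,col in((w(P[:2],y,zu+.005),(0,0,255)),(w(np.array([.5329,-.2624]),np.radians(8.2),.062),(0,255,0))):
        q=((proj(c,W)+.5-[x,yy])*400/ww).astype(np.int32)
        cv2.polylines(im,[q[3:]],True,col,1)
        for k in q[:3]: cv2.circle(im,tuple(map(int,k)),2,col,-1)
    o[:,X:X+400]=im
cv2.imwrite(sys.argv[1],o)
E
python3 look.py pics/c5.png
```

```text
20.05 [ 0.5327 -0.2621  0.1417] 8.174915887370426 [-5.14528985e-01  7.36951918e-02  1.39203116e+00 -1.48263330e-05
  1.67663105e+00 -2.22800593e+00] [-0.39014703  0.25063862 -3.10315046]
```

View pics/c5.png

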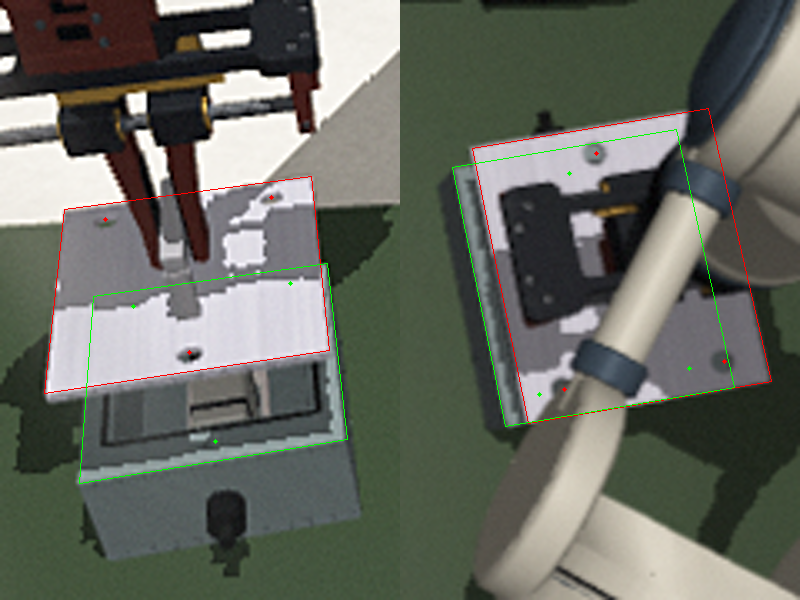

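The cover's red prediction matches its real holes and edges, and its single hole is on the gland side (crop (190,352)). Lowering slowly to 1 cm above the rim.

Call:
apply_moves(jaw=[0,0,0,0,0,0,0,0,0,0], translation=[[0,0,-0.004],[0,0,-0.007],[0,0,-0.007],[0,0,-0.007],[0,0,-0.007],[0,0,-0.006],[0,0,-0.004],[0,0,-0.0025],[0,0,-0.001],[0,0,0]], roll=[0,0,0,0,0,0,0,0,0,0])

```text
clock: 21.15
tool_pos: [0.533, -0.2623, 0.0967]
ee_rot: [[-0.99, -0.142, 0.0], [-0.142, 0.99, -0.0], [-0.0, -0.0, -1.0]]
contact_force: [0.3, 0.3, -2.7]
gripper_width: 0.0117
```

Call:
apply_moves(jaw=[0,0,0,0,0], translation=[[0,0,0],[0,0,0],[0,0,0],[0,0,0],[0,0,0]], roll=[0,0,0,0,0])

```text
clock: 21.65
tool_pos: [0.533, -0.2623, 0.0967]
ee_rot: [[-0.99, -0.142, 0.0], [-0.142, 0.99, -0.0], [-0.0, -0.0, -1.0]]
contact_force: [-0.2, -0.3, -3.1]
gripper_width: 0.0117
```

```bash
python3 look.py pics/c6.png
```

```text
21.65 [ 0.533  -0.2623  0.0967] 8.187057966419978 [-5.14627412e-01  8.65300903e-02  1.45829376e+00  1.10482961e-05
  1.59666951e+00 -2.22831457e+00] [-0.20709729 -0.27659928 -3.11682568]
```

View pics/c6.png

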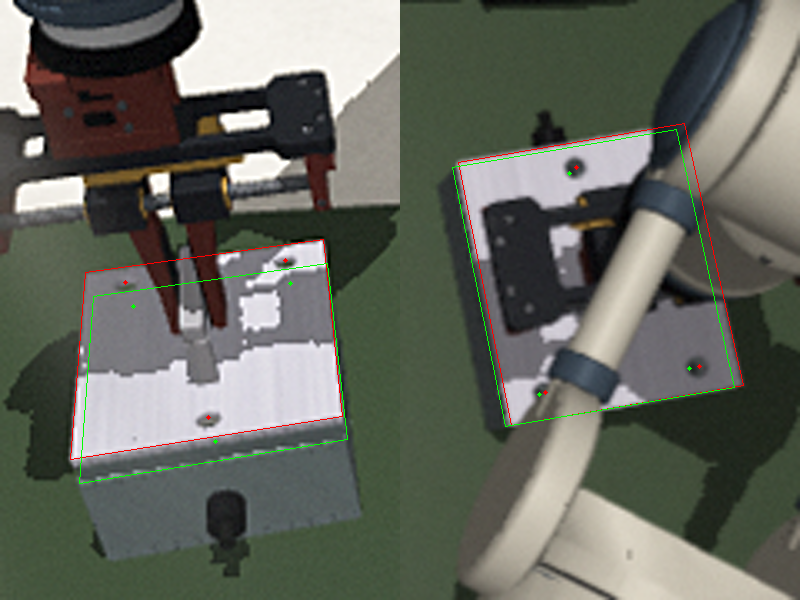

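Call:
apply_moves(jaw=[0,0,0,0,0], translation=[[0,0,-0.001],[0,0,-0.001],[0,0,0],[0,0,0],[0,0,0]], roll=[0,0,0,0,0])

```text
clock: 22.25
tool_pos: [0.533, -0.2623, 0.0946]
ee_rot: [[-0.99, -0.142, 0.0], [-0.142, 0.99, -0.0], [-0.0, -0.0, -1.0]]
contact_force: [0.3, -0.3, -3.9]
gripper_width: 0.0117
```

```bash
python3 - <<'E'
from fit import *
def cen(g,p,r=5):
    x,y=np.round(p).astype(int); a=g[y-r:y+r+1,x-r:x+r+1].astype(float)
    w=np.clip(np.median(a)-15-a,0,None); yy,xx=np.mgrid[y-r:y+r+1,x-r:x+r+1]
    w[(xx-x)**2+(yy-y)**2>r*r+1]=0
    return [(w*xx).sum()/w.sum(),(w*yy).sum()/w.sum()]
H=[[.063,0],[-.063,.045],[-.063,-.045]]
z=lambda h:[[*l,h] for l in H]
s=state();P=s["tool_pos"];print(np.round(P,4))
T=get_image("top");S=get_image("scene")
for n,c,hp,cp in(("top",T,[[465.1,231.1],[456.1,297.6],[501.4,290]],[[467.2,230],[457,297.6],[504.4,289.8]]),
  ):
    g0=cv2.imread(f"pics/{n}0.png",0);g1=cv2.cvtColor(c["image"],cv2.COLOR_RGB2GRAY)
    q=[cen(g0,p) for p in hp];r=fit([(c,z(.062),q)],[.53,-.26,.14]);print("housing",np.round(q,1).tolist(),np.round(r[0],4),np.round(r[1],2).tolist())
    q=[cen(g1,p,4) for p in cp]
    for zz in(P[2]-.0222+.005,P[2]-.0222+.0025):
        r=fit([(c,z(zz),q)],[.53,-.26,.14]);print("cover",np.round(q,1).tolist(),np.round(r[0],4),np.round(r[1],2).tolist())
E
```

```text
[ 0.533  -0.2623  0.0946]
housing [[465.6, 231.9], [456.2, 296.9], [501.3, 288.8]] [ 0.5344 -0.2625  0.1436] [[0.21, 1.2], [0.07, 0.28], [0.14, 0.53]]
cover [[466.7, 230.1], [456.9, 297.7], [502.9, 289.9]] [ 0.5326 -0.2607  0.1371] [[0.05, 0.08], [0.01, 0.12], [0.03, 0.04]]
cover [[466.7, 230.1], [456.9, 297.7], [502.9, 289.9]] [ 0.5328 -0.2613  0.1371] [[0.03, 0.18], [0.06, 0.17], [0.04, 0.0]]
```

```bash
python3 - <<'E'
from fit import *
def cen(g,p,r):
    p=np.array(p)
    for _ in range(4):
        a=cv2.getRectSubPix(g,(8*r+1,8*r+1),tuple(map(float,p))) if 0 else None
        M=np.float32([[8,0,-8*(p[0]-r)],[0,8,-8*(p[1]-r)]])
        a=cv2.warpAffine(g,M,(16*r+1,16*r+1),flags=cv2.INTER_CUBIC).astype(float)
        yy,xx=np.mgrid[-r:r:complex(16*r+1),-r:r:complex(16*r+1)]
        d=np.hypot(xx,yy); bg=np.median(a[(d>r-.6)&(d<r)])
        w=np.clip(bg-8-a,0,None);w[d>r]=0
        p=p+[(w*xx).sum()/w.sum(),(w*yy).sum()/w.sum()]
    return p
H=[[.063,0],[-.063,.045],[-.063,-.045]]
z=lambda h:[[*l,h] for l in H]
P=state()["tool_pos"];T=get_image("top");S=get_image("scene")
for n,c in(("top",T),("scene",S)):
    g0=cv2.imread(f"pics/{n}0.png",0);g1=cv2.cvtColor(c["image"],cv2.COLOR_RGB2GRAY)
    for nm,g,pose,zz in(("housing",g0,(.5329,-.2624,8.2),.062),("cover0",g0,(.4882,.2559,-46),.005),("cover now",g1,(*P[:2],8.2),P[2]-.0172)):
        a=np.radians(pose[2]);R=np.array([[np.cos(a),-np.sin(a)],[np.sin(a),np.cos(a)]])
        W=np.c_[np.array(H)@R.T+pose[:2],[zz]*3]
        pr=proj(c,W)
        for r in(3,4):
            q=np.array([cen(g,p,r) for p in pr]); f=fit([(c,z(zz),q)],[*pose[:2],a])
            print(n,nm,r,np.round(q-pr,2).tolist(),np.round(f[0][:2],4),round(np.degrees(f[0][2]),2),round(f[1].max(),2))
E
```

```text
top housing 3 [[0.2, 0.18], [0.33, 0.18], [0.37, 0.18]] [ 0.5325 -0.2629] 8.29 0.04
top housing 4 [[0.23, 0.23], [0.33, 0.17], [0.33, 0.19]] [ 0.5325 -0.2629] 8.26 0.05
top cover0 3 [[0.1, -0.1], [-0.1, -0.14], [-0.01, -0.08]] [0.4884 0.2559] -46.07 0.1
top cover0 4 [[0.07, 0.06], [-0.08, 0.01], [-0.04, 0.02]] [0.4881 0.2559] -46.08 0.06
top cover now 3 [[-0.72, 0.11], [-1.54, -0.28], [-1.38, 0.55]] [ 0.5328 -0.2602] 7.46 0.15
top cover now 4 [[-0.59, 0.07], [-0.54, 0.47], [-0.87, 0.31]] [ 0.5324 -0.261 ] 8.18 0.2
scene housing 3 [[-0.8, 0.53], [-0.42, 2.24], [-0.3, 2.33]] [ 0.538  -0.2627] 8.07 1.55
scene housing 4 [[-1.17, -1.85], [-0.21, 2.72], [-0.02, 2.8]] [ 0.5391 -0.2626] 7.62 4.4
scene cover0 3 [[-0.35, 0.21], [-0.32, 0.03], [-0.28, 0.09]] [0.4885 0.2551] -45.96 0.07
scene cover0 4 [[-0.34, 0.18], [-0.29, -0.0], [-0.28, 0.08]] [0.4884 0.2552] -45.96 0.07
scene cover now 3 [[-0.1, 1.64], [-0.06, 0.85], [0.58, 1.36]] [ 0.5368 -0.2616] 8.01 0.44
scene cover now 4 [[0.05, 1.06], [0.02, 1.1], [0.3, 1.37]] [ 0.5363 -0.2616] 8.2 0.29
```

Call:
apply_moves(jaw=[0,0,0,0,0,0,0,0], translation=[[0,-0.0004,0],[0,-0.0003,0],[0,0,0],[0,0,0],[0,0,0],[0,0,0],[0,0,0],[0,0,0]], roll=[0,0,0,0,0,0,0,0])

```text
clock: 23.25
tool_pos: [0.533, -0.263, 0.0947]
ee_rot: [[-0.99, -0.142, 0.0], [-0.142, 0.99, -0.0], [-0.0, -0.0, -1.0]]
contact_force: [-0.5, 0.6, -3.7]
gripper_width: 0.0116
```

```bash
python3 look.py pics/c7.png
```

```text
23.25 [ 0.533  -0.263   0.0947] 8.18697784826063 [-5.15651668e-01  8.81715433e-02  1.46018997e+00  4.37446487e-06
  1.59315048e+00 -2.22933761e+00] [-0.5344673   0.56836657 -3.67019379]
```

View pics/c7.png

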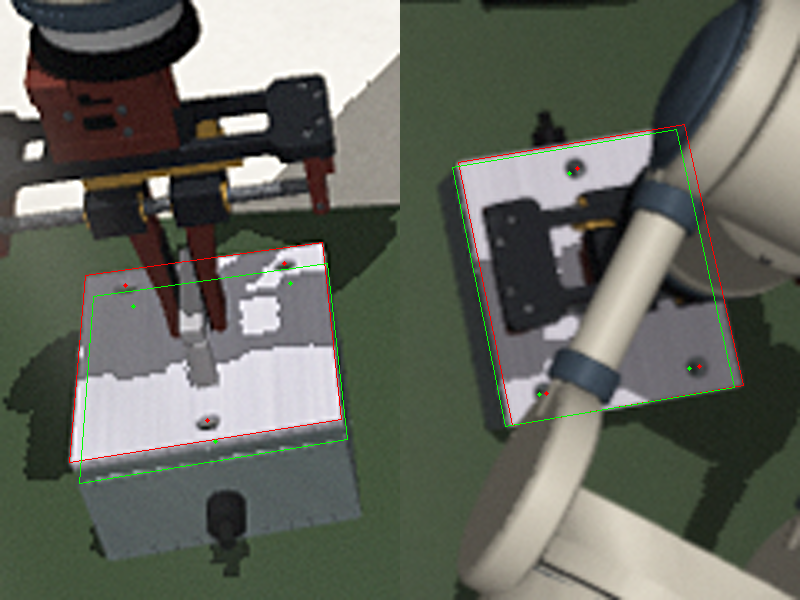

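The cover is level and steady about 1 cm above the rim, its outline parallel to the housing's, with the single hole at the gland end (crop (208,421)). Handing in.

```bash
python3 -c "from rig import hand_in; print(hand_in())"
```

```text
the job is handed in; nothing more can be done
None
```

The battery pack is upright in the white cradle of the grey housing. I lowered it until it touched at seating depth and then released it; a later picture showed it inside the ribs. The cover is held by its handle with 50 N, level, about 10 mm above the rim, with its single hole over the one at the gland end. I handed in at 23 s. The jar, screwdriver, tray and orange housing were left alone.

- **Alignment:** my fit puts the three holes within about 1 mm of the threaded ones, and the angle within about 0.1°. The wrist force was steady at about 3.7 N, which is just the cover's weight, so nothing touched the housing.
- **Checks that disagreed:** a direct reading of the cover's holes in the last top picture put it 1–2 mm further to the robot's left. I took that mostly as the dark threaded holes showing through, and shifted the cover only 0.7 mm the other way. Finding the threaded holes in the scene picture gave a poor fit, so I did not use it.

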